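# Dispense one culture dish and nudge it into the green square

## Robot

A 7-joint arm with a two-finger parallel gripper is mounted at the origin on the work surface. World frame = base frame: x ahead of the robot, y to its left, z up, the work surface at z = 0. Lengths are in m, angles in rad, forces in N, time in s.
With the tool pointing down it reaches from about 0.425 to 0.875 m from the base axis. Payload 9.9 kg.
Tool frame: the origin (TCP) lies at the very end of the fingers, on their centre line; the grasp point (between the pads) lies 19 mm behind it; z points along the fingers, y is the direction in which the jaws open and shut (so a half turn about z gives the same grasp; the last joint's range is limited). The gripper opens to 85 mm and grips with 20 to 120 N. Pads are 22 mm wide; open, the fingers measure 114 mm over their backs; the gripper's body (76 mm by 85 mm) begins 54 mm behind the grasp point. The pads swing forward as they close: fully open they stand 13 mm farther back than shut.
Start: joints at [-1.189, 0.576, 0.025, 1.437, -0.015, 1.129, -0.057], TCP at [0.303, 0.603, 0.231] pointing down, gripper open.
Joint ranges: [-2.76, 2.76], [-0.34, 2.15], [-1.52, 1.57], [0.19, 2.46], [-1.09, 4.23], [0.17, 1.99], [-2.82, 2.82]. Speed limits (rad/s): [2.22, 2.22, 3.01, 3.01, 3.14, 3.14, 3.14].

## Interface

Orientations are given as a unit quaternion [x, y, z, w].
In Python, from rig import robot, claw, status, optics gives the robot as it stands. Calls block until the motion is done:
- robot.move_ptp(position, orientation): joint-space move of the TCP to a pose.
- robot.servo_line(position, velocity=0.15, rot=None): straight line of the TCP; rot=None keeps the orientation; velocity is the mean speed in m/s.
- robot.movej(angles): joint-space move.
- claw.gripper_to(opening, strength=None): finger opening in m; strength is the grip in N (None keeps the last); returns when the fingers have stopped.
- robot.sleep(seconds).
- robot.ik(position, orientation): joint angles nearest the present ones, or None.
- status.get_state(): the state.
- optics.get_image(name): name is "scene" or "top"; returns a dict with "color" (480x640x3 uint8, red, green, blue), "fx", "fy", "cx", "cy" (pixels), "world_from_camera" (4x4, takes a point from camera to world coordinates). Camera axes: x right, y up, looking along -z (the intrinsics and any distortion apply to the point x, -y, -z); pixel columns grow to the right and rows downward; lengths in m; the calibration is good to about 2 mm. A picture is of the moment at which its call begins. There is no depth.
A pose or a line that the arm cannot do raises robot.Unreachable and nothing moves.
- robot.job_done(): hands the job in, once; it reports no verdict.
The state is a dict: "time": time; "joint_positions": joint angles; "joint_vel": joint speeds; "tau": joint torques, N m; "tool_pos": TCP position; "tcp_rot": TCP orientation; "contact_force": force on the tool from outside, world axes, zero at the start; "wrist_torque": the same for the moment, N m; "gripper_width": finger opening in m.
Only numpy, scipy, OpenCV 4.12 (cv2) and the standard library are available. Lean on these libraries where they do the work, as an engineer would, in place of code of your own. Each camera call takes 0.05 s, during which the arm holds its last target. There are 200 camera calls.

## Task

Press the blue plunger of the dish dispenser all the way down once and let it come back up, so that a single red dish is pushed out onto the bench; then gently push that dish along the bench with the fingertips until it lies wholly inside the green taped square. Only push it: do not squeeze, lift or tip it, leave the other dishes in the dispenser, and do not disturb the blue dish, the amber bottle or the slide box.

Things in the scene. Friction and masses are not known exactly. Their poses are not given: they have to be found in the camera images.
- dispenser: dish dispenser, fixed: cream open-topped tower (50 x 52 mm, 42 high) holding three stacked red dishes; behind it a grey housing (70 x 52 mm, 48 high, over dark feet 76 mm wide). Origin on the bench under the stack's middle; x is level, pointing out of the mouth, y to the left of that, z up. A slot 14 mm high in the front (at x = 25 mm) lets only the lowest dish out. Plunger at x = -60 mm, y = 0
- plunger (a joint): downward travel, m: 0 = up (springs back by itself), 0.022 = fully down. Takes 3 N to start, 6 to 8 N to reach its stop when pressed at about 30 mm/s. Its pusher moves 3 times as far and shoves the lowest dish straight out along the dispenser's +x, its centre ending 60 to 80 mm from the tower's middle. As it rises the next dish drops down: a second press puts out another
- plunger_top (a point): centre of the top face of the plunger's blue round knob (34 mm across, 10 mm thick), 94 mm above the bench when up, 72 mm when fully down
- dish1: a closed round culture dish, 40 mm across, 12 mm high, about 12 g, red inside with a clear lid; origin at the centre of its underside, z up. The lowest of the stack, the one that the press puts out. It slides easily on the bench
- dish2: a closed round culture dish, 40 mm across, 12 mm high, about 12 g, red inside with a clear lid; origin at the centre of its underside, z up. Second from below in the dispenser; drops to the bottom after the press
- dish3: a closed round culture dish, 40 mm across, 12 mm high, about 12 g, red inside with a clear lid; origin at the centre of its underside, z up. Top of the stack in the dispenser
- green_square: square outline of green tape flat on the bench (nothing to catch on), 96 mm outside, 84 inside; origin at its centre, x and y along its sides, parallel to the dispenser's. It lies left or right of where the dish comes out: centre 100 to 115 mm to one side of the dispenser's x axis, 62 to 77 mm ahead of the tower's middle
- yellow_square: the same in yellow, on the other side; not to be used
- old_dish: a dish of the same size but blue inside, standing in the yellow square; leave it alone
- bottle: amber bottle with a black cap, 42 mm across, 75 mm high, origin at the centre of its underside; stands beside the dispenser's housing; leave it alone
- slide_box: slide box, blue with a pale lid, 86 x 56 x 34 mm (x, y, z), origin at the centre of its underside; lies beside the housing on the other side; leave it alone
Things that resemble listed ones, but are neither listed nor needed, are in the scene too. What is shaped like the dish3 but black, brown or pink is not meant.

How it is judged:
By the outcome, as a careful person would: the job done as asked, in the order asked, and still so for the second after the job is handed in, with the robot touching nothing.
It also fails if it takes over 40 s, if anything falls off the work surface, if the arm or the gripper's body presses on something with over 40 N, if the wrist force passes 120 N, or if a joint passes its speed limit or range.

## Working session

There is one attempt and no reset: what is moved stays moved. The work goes in short steps, each a Python script; the robot and the scene stay as the last script left them, time stands still between calls to the robot, and variables do not carry over. Pictures are saved under pics/ and viewed, about 8 in all and at most 12, crops included, and the job is handed in when it is done.

```bash
ls; mkdir -p pics
python3 - <<'E'
from rig import robot, claw, status, optics
import cv2, numpy as np
s=status.get_state(); print({k:np.round(v,3) for k,v in s.items()})
for n in("scene","top"):
    i=optics.get_image(n); cv2.imwrite(f"pics/{n}0.png",i["color"][:,:,::-1]); print(n,{k:np.round(v,4).tolist() for k,v in i.items() if k!="color"})
E
```

```text
pics
{'time': np.float64(0.0), 'joint_positions': array([-1.189,  0.577,  0.025,  1.438, -0.015,  1.129, -0.057]), 'joint_vel': array([ 0.   , -0.   , -0.002, -0.001,  0.   , -0.001, -0.   ]), 'tau': array([-0.0000e+00, -7.6576e+01,  2.2510e+00, -2.8597e+01,  1.5000e-02,
        1.3000e-02, -0.0000e+00]), 'tool_pos': array([0.303, 0.603, 0.23 ]), 'tcp_rot': array([ 0.231,  0.973, -0.001, -0.   ]), 'contact_force': array([ 1.122,  0.326, -0.712]), 'wrist_torque': array([-0.029, -0.002, -0.001]), 'gripper_width': np.float64(0.085)}
scene {'fx': 600.7488, 'fy': 600.7488, 'cx': 314.115, 'cy': 233.8145, 'world_from_camera': [[-0.4535, -0.5268, 0.7189, 1.2646], [0.8913, -0.2642, 0.3686, 0.3976], [-0.0043, 0.8079, 0.5893, 0.658], [0.0, 0.0, 0.0, 1.0]]}
top {'fx': 511.2776, 'fy': 511.2776, 'cx': 313.9244, 'cy': 228.8901, 'world_from_camera': [[-0.0212, 0.9831, -0.1819, 0.3927], [-0.9995, -0.025, -0.0188, 0.0176], [-0.0231, 0.1814, 0.9831, 0.8313], [0.0, 0.0, 0.0, 1.0]]}
```

View pics/scene0.png

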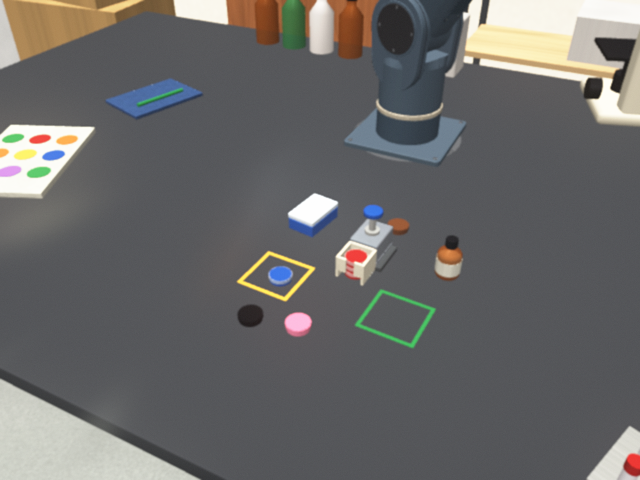

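View pics/top0.png

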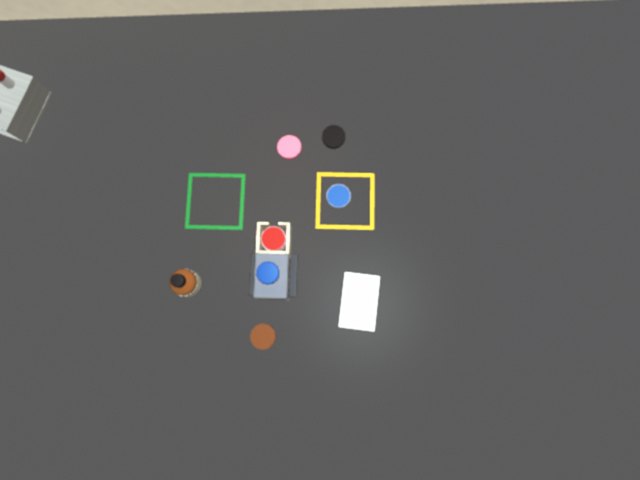

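The scene shows the dispenser with its mouth pointing away from the robot. The green square is at top-view px (216,201), to the left (+y), and the yellow one with the blue dish is at (345,201). The knob is at (268,273), the red stack at (273,238), the bottle at (185,282) and the slide box at (360,302). Next I'll measure these.

```bash
cat > h.py <<'E'
import cv2, numpy as np
from rig import robot, claw, status, optics
def snap(n,f=None):
    i=optics.get_image(n)
    if f: cv2.imwrite(f"pics/{f}.png",i["color"][:,:,::-1])
    i["hsv"]=cv2.cvtColor(i["color"],cv2.COLOR_RGB2HSV); return i
def ray(i,uv):
    T=i["world_from_camera"]; d=np.array([(uv[0]-i["cx"])/i["fx"],-(uv[1]-i["cy"])/i["fy"],-1.])
    return T[:3,3],T[:3,:3]@d
def onz(i,uv,z):
    o,d=ray(i,uv); return o+d*(z-o[2])/d[2]
def cross(a,ua,b,ub):
    A=[];y=[]
    for i,u in((a,ua),(b,ub)):
        o,d=ray(i,u); d=d/np.linalg.norm(d); P=np.eye(3)-np.outer(d,d); A.append(P);y.append(P@o)
    return np.linalg.lstsq(np.vstack(A),np.hstack(y),rcond=None)[0]
R={"green":(50,80,60,85,255,255),"yellow":(20,120,100,35,255,255),"blue":(105,150,80,125,255,255),"red":(0,200,150,4,255,255)}
def blobs(i,c,amin=40):
    r=R[c]; m=cv2.inRange(i["hsv"],np.array(r[:3]),np.array(r[3:]))
    cs,_=cv2.findContours(m,cv2.RETR_EXTERNAL,cv2.CHAIN_APPROX_NONE)
    return [k for k in cs if cv2.contourArea(k)>amin]
def cen(k):
    return np.array(cv2.minEnclosingCircle(k)[0]), np.array(cv2.fitEllipse(k)[0])
E
python3 - <<'E'
from h import *
np.set_printoptions(precision=4,suppress=True)
t,s=snap("top"),snap("scene")
for n,i in(("top",t),("scene",s)):
    for c in("green","yellow"):
        for k in blobs(i,c,300):
            h=cv2.convexHull(k); q=np.array([onz(i,p[0],0)[:2] for p in h])
            r=cv2.minAreaRect((q*1e4).astype(np.float32)); print(n,c,np.array(r[0])/1e4,np.array(r[1])/10,r[2])
    for c in("blue","red"):
        for k in blobs(i,c): print(n,c,cv2.contourArea(k),cen(k)[1],"z.094",onz(i,cen(k)[1],.094)[:2],"z.036",onz(i,cen(k)[1],.036)[:2],"z.012",onz(i,cen(k)[1],.012)[:2])
E
```

```text
top green [0.5988 0.1986] [98.86   96.5926] 88.39055633544922
top yellow [ 0.5939 -0.0188] [97.6952 98.0103] 87.56879425048828
top blue 327.0 [267.1439 272.4676] z.094 [0.4667 0.1008] z.036 [0.4725 0.1073] z.012 [0.4749 0.11  ]
top blue 277.0 [338.0177 195.4059] z.094 [ 0.5787 -0.0051] z.036 [ 0.5933 -0.0069] z.012 [ 0.5994 -0.0076]
scene green [0.6007 0.1991] [97.9091 98.505 ] 87.30376434326172
scene green [-0.6621 -0.6722] [565.8137  77.0773] 28.385465621948242
scene yellow [ 0.5955 -0.0186] [98.6327 99.1406] 87.3817138671875
scene blue 192.5 [279.8488 273.3254] z.094 [0.6864 0.0444] z.036 [0.6269 0.0081] z.012 [ 0.6023 -0.0069]
scene blue 284.5 [313.4245 210.1982] z.094 [0.5169 0.0131] z.036 [ 0.4401 -0.0264] z.012 [ 0.4083 -0.0428]
scene blue 190.0 [372.9732 211.4579] z.094 [0.4756 0.1042] z.036 [0.3945 0.074 ] z.012 [0.3609 0.0615]
scene blue 104.0 [ 53.1406 154.8862] z.094 [ 0.5719 -0.5288] z.036 [ 0.5007 -0.624 ] z.012 [ 0.4712 -0.6634]
```

```bash
cat >> h.py <<'E'
YAW=np.deg2rad(-2.3); ph=np.pi/4-YAW/2
Q=np.array([np.sin(ph),np.cos(ph),0,0]); K=np.array([.468,.1015])
EX=np.array([np.cos(YAW),np.sin(YAW)]); EY=np.array([-EX[1],EX[0]]); O=K+.06*EX
def st():
    s=status.get_state(); print("t %.2f"%s["time"],np.round(s["tool_pos"],4),"F",np.round(s["contact_force"],2),"w %.4f"%s["gripper_width"]); return s
E
python3 - <<'E'
from h import *
print(robot.ik([*K,.13],Q),robot.ik([*(O+.07*EX-.05*EY),.004],Q),robot.ik([*(O+.07*EX+.1*EY),.004],Q))
claw.gripper_to(0.0,20); st()
robot.move_ptp([*K,.13],Q); st()
robot.servo_line([*K,.099],.1); st()
robot.servo_line([*K,.074],.03); f=st()["contact_force"][2]
z=.074
while f<14 and z>.069:
    z-=.0007; robot.servo_line([*K,z],.02); f=st()["contact_force"][2]
s=snap("scene","press")
robot.servo_line([*K,.13],.06); st()
E
```

```text
[-0.55588226  0.44463055  0.34571646  2.07947814 -0.24165225  0.65489683
 -0.08860452] [-0.33151279  0.76359244  0.28372047  1.8717785  -0.37410515  0.55825829
  0.15738082] [-0.52714488  0.78934116  0.22960417  1.77280966 -0.28508228  0.61197098
 -0.16870416]
t 0.97 [0.3032 0.6031 0.2313] F [-0.07 -0.44  0.51] w -0.0003
t 2.91 [0.4683 0.1028 0.13  ] F [-0.65  0.33 -0.77] w -0.0001
t 3.37 [0.4679 0.1017 0.0989] F [0.54 0.09 0.35] w -0.0001
t 4.35 [0.4685 0.1017 0.074 ] F [0.31 1.1  4.5 ] w 0.0001
t 4.60 [0.4685 0.1017 0.0734] F [0.19 0.72 5.75] w 0.0001
t 4.85 [0.4685 0.1017 0.0727] F [0.43 1.39 5.67] w 0.0002
t 5.10 [0.4686 0.1017 0.0721] F [-0.65 -0.38  7.58] w 0.0000
t 5.35 [0.4686 0.1017 0.072 ] F [-1.91  0.84 17.77] w -0.0003
t 6.53 [0.4678 0.1015 0.1297] F [ 0.21 -0.65  0.01] w -0.0002
```

The plunger reached its stop at z = 0.072, where the force jumped to 18 N. It has since been released. Next I'll locate the dish.

Run:
```python
from h import *
t,s=snap("top","top1"),snap("scene","scene1")
for n,i in(("top",t),("scene",s)):
    for k in blobs(i,"red",20):
        print(n,cv2.contourArea(k),cen(k)[1],onz(i,cen(k)[1],.012)[:2],cv2.boundingRect(k))
cv2.imwrite("pics/both.png",np.vstack([cv2.resize(i["color"][a:a+150,b:b+200],(800,600))[::2,::2,::-1] for i,a,b in((t,140,170),(s,200,250))]))
print(O+.07*EX)
```

```text
[0.59789527 0.09628287]
```

View pics/both.png

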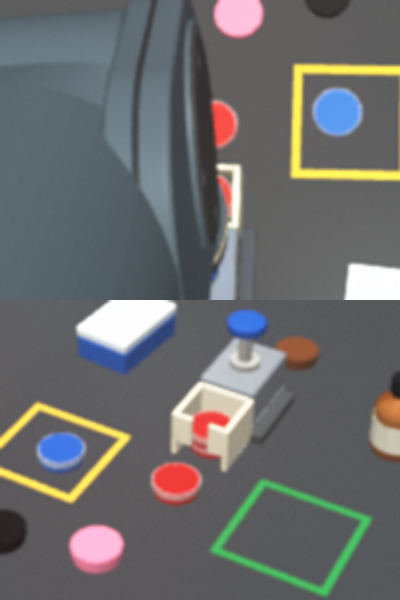

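The plunger is back up and one red dish is out, at scene px ≈(338,291). The rest are still in the tower, and the arm hides part of the top view. My red mask was too tight, so I'll widen it.

```bash
cat >> h.py <<'E'
def reddish(i,y0=0):
    h=i["hsv"]; m=cv2.inRange(h,(0,150,110),(7,255,255))|cv2.inRange(h,(172,150,110),(180,255,255))
    out=[]
    for k in cv2.findContours(m,cv2.RETR_EXTERNAL,cv2.CHAIN_APPROX_NONE)[0]:
        if cv2.contourArea(k)>25:
            c=cv2.fitEllipse(k); p=onz(i,c[0],.010)[:2]
            out.append((cv2.contourArea(k),np.round(c[0],1),np.round(c[1],1),np.round(p,4)))
    return out
E
python3 - <<'E'
from h import *
t,s=snap("top"),snap("scene")
for i in(s,t): print(*[r for r in reddish(i)],sep="\n"); print()
print(s["hsv"][291,338])
E
```

```text
(247.0, array([632.6, 464.6]), array([15.4, 21.8]), array([0.7208, 0.5451]))
(227.0, array([337.5, 288.9]), array([13.9, 21. ]), array([0.5924, 0.0951]))
(94.0, array([353.7, 261.2]), array([10.9, 16. ]), array([0.5148, 0.0895]))
(96.0, array([ 39.5, 138.6]), array([ 6.4, 19.4]), array([ 0.425 , -0.7562]))

(144.0, array([280.6, 201.3]), array([10.3, 20.6]), array([0.5924, 0.0874]))

[  1 195 241]
```

```bash
cat >> h.py <<'E'
G=np.array([.5998,.1989])
E
python3 - <<'E'
from h import *
D=np.array([.5925,.0952]); d=(G-D)/np.linalg.norm(G-D)
claw.gripper_to(.020,20); st()
A=D-.052*d
robot.servo_line([*A,.11],.15); st()
robot.servo_line([*A,.02],.1); robot.servo_line([*A,.005],.03); st()
robot.servo_line([*(D-.032*d),.005],.04); st()
robot.servo_line([*(D+.02*d),.005],.04); st()
t,s=snap("top"),snap("scene","scene2")
for i in(s,t): print(*reddish(i),sep="\n"); print()
cv2.imwrite("pics/c2.png",cv2.resize(s["color"][200:350,250:450,::-1],(800,600)))
E
```

```text
t 7.06 [0.468  0.1015 0.13  ] F [0.03 0.27 0.24] w 0.0202
t 8.11 [0.5881 0.0438 0.11  ] F [ 0.11 -0.12 -0.49] w 0.0201
t 9.81 [0.5888 0.0433 0.0049] F [-0.73 -0.17  0.07] w 0.0203
t 10.46 [0.5902 0.0633 0.005 ] F [-0.57  0.4  -0.61] w 0.0202
t 11.91 [0.5939 0.1148 0.005 ] F [-0.26  0.88 -0.76] w 0.0199
(246.0, array([632.6, 464.6]), array([15.4, 21.7]), array([0.7208, 0.5451]))
(248.0, array([364.2, 298.9]), array([14.5, 22. ]), array([0.5951, 0.1434]))
(96.0, array([ 39.5, 138.6]), array([ 6.4, 19.4]), array([ 0.425 , -0.7562]))

(329.0, array([273.6, 238. ]), array([20.3, 20.7]), array([0.5311, 0.0994]))
(62.5, array([242.4, 206.1]), array([ 6.1, 13.7]), array([0.5859, 0.1507]))
```

View pics/c2.png

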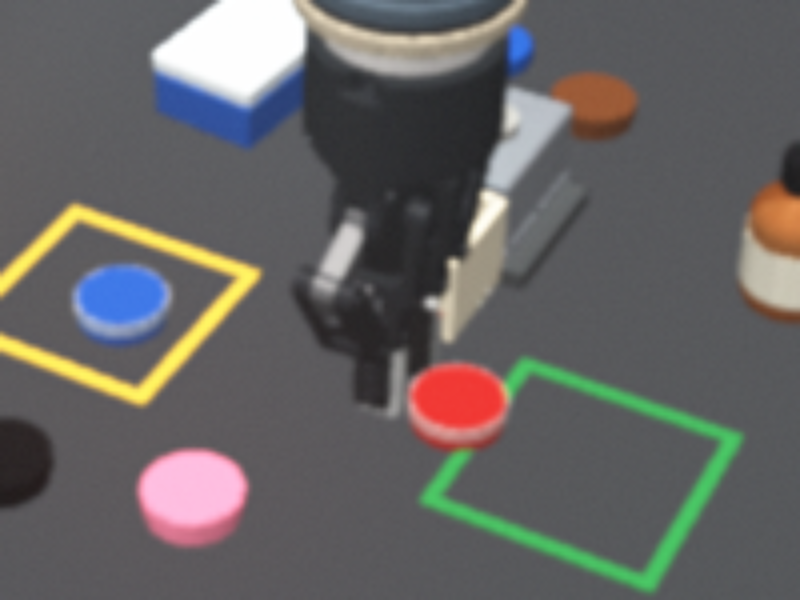

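The dish, at crop (458,400) and so about (0.595,0.143), is nested against both fingertips and moving straight. The blue dish hasn't moved. The centre offset is 28.6 mm, so I'll finish the push.

Run:
```python
from h import *
D=np.array([.5925,.0952]); d=(G-D)/np.linalg.norm(G-D)
robot.servo_line([*(G-.0288*d),.005],.035); st()
robot.servo_line([*(G-.055*d),.005],.05)
robot.servo_line([*(G-.055*d),.15],.12)
P=np.array([.45,.36])
robot.servo_line([*P,.28],.2); st()
t,s=snap("top","top3"),snap("scene","scene3")
for i in(s,t): print(*reddish(i),sep="\n"); print()
cv2.imwrite("pics/c3.png",cv2.resize(s["color"][200:350,230:480,::-1],(800,480)))
```

```text
t 13.73 [0.5978 0.1699 0.005 ] F [ 1.36 -0.72 -0.03] w 0.0203
t 17.38 [0.4505 0.3589 0.2797] F [-0.18  0.19 -0.05] w 0.0199
(246.0, array([632.6, 464.6]), array([15.4, 21.7]), array([0.7208, 0.5451]))
(258.0, array([395.8, 311.2]), array([15. , 22.1]), array([0.5992, 0.1983]))
(89.0, array([353.8, 261.1]), array([10.3, 16.1]), array([0.5146, 0.0895]))
(90.0, array([ 39.7, 138.7]), array([ 6.1, 19.2]), array([ 0.4251, -0.7558]))

(331.0, array([273.6, 238. ]), array([20.3, 20.9]), array([0.5311, 0.0994]))
(317.0, array([214. , 199.4]), array([19.7, 20.6]), array([0.5987, 0.1981]))
```

View pics/c3.png

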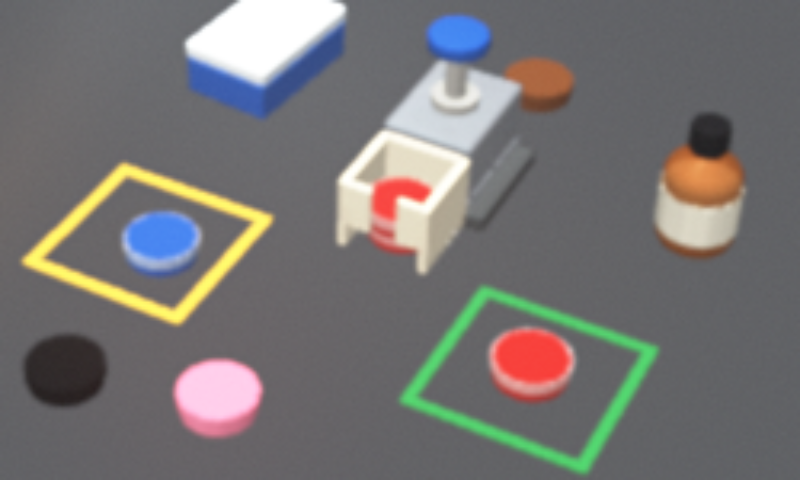

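The red dish is centred in the green square, at crop (531,362). Both views put it at about (0.599,0.198), within 1 mm of the square's centre. The plunger is up and everything else is where it was, so I'm handing in.

```bash
python3 -c "
from rig import robot
robot.job_done()"
```

```text
the job is handed in; nothing more can be done
```

The job is done and handed in: one red dish now lies inside the green square. The clock was at about 17.5 s of the 40 s when I took the last pictures.

- **Press:** I pressed the plunger once with the closed fingertips to its stop at z = 0.072 m, where the force rose to about 18 N, and let it come back up. It put out one dish.
- **Push:** With the fingers 20 mm apart, I pushed the dish about 104 mm along the bench against both fingertips at about 40 mm/s, without squeezing or lifting it.
- **Last checks:** Both cameras put the dish at about (0.599, 0.198), within about 1 mm of the square's measured centre. It has roughly 20 mm to spare before the tape. In the final picture the plunger is up, the other dishes are in the tower, and the blue dish, bottle and slide box look unmoved. I judged those three by eye and did not re-measure them. The arm was clear of everything.
- **What went wrong:** My first red colour mask found nothing and had to be widened. After the press, and again partway through the push, the arm partly hid the dish from the top camera, so I used the scene camera there.

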